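# Make up the printing kit and the carving kit for a linocut class

### The job

Make up the two kits for the linocut class: the red ink, the ink roller and the baren (the round green pad with a wooden grip) go in the blue tray for printing, and the lino block and the gouge go in the wooden tray for carving. Set each thing down, without dropping it, so that it lies flat on the tray's bottom the same way up as you found it, nothing on top of anything else or on the rim. Leave the yellow ink and the black ink standing where they are.

Things in the scene. Friction and masses are not known exactly. Their poses are not given: they have to be found in the camera images.
- blue_tray: Kit tray of blue enamelled sheet steel with a white rim, walls 4 thick. Fixed. Inner length 240 (its x), inner width 200 (its y); floor 4 thick, its upper face 4 above the origin; walls up to 25 above the origin. Origin: centre of the underside, on the table top. Stands to the robot's left or right, x axis pointing away from the robot within 0.2 rad.
- wood_tray: Kit tray of wood, light floor and brown walls 8 thick. Fixed. Inner length 240 (its x), inner width 200 (its y); floor 4 thick, its upper face 4 above the origin; walls up to 25 above the origin. Origin: centre of the underside, on the table top. Stands to the robot's left or right, x axis pointing away from the robot within 0.2 rad.
- red_ink: Closed ink tin, 56 across, 48 high, black side with a red band and a red lid on top, standing upright; about 0.2 kg. Origin: centre of the underside, z up. Belongs in the blue tray.
- brayer: Ink roller (brayer), 0.13 kg: black roller 36 across, 50 long (along y), in a 60 wide steel fork, reddish wooden handle. Lies along its x, from -85 (handle end) to +68 (roller), on the roller and a steel foot at x=+2. Handle round, 24 thick, x=-13 to -85, axis 18 above the table; grip across y near x=-26. Origin: on the underside plane, mid-width; z up. For the blue tray.
- baren: Baren (hand-printing pad), 0.12 kg: green disc 84 across, 10 thick, with a light wooden bar grip on top, 70 long along its y, 22 wide (x), underside 25 and top 41 above the table, on two posts 20 wide. Grip it across x at mid-bar. Origin: centre of the underside, z up. For the blue tray.
- lino_block: Printing block: 100 long (x), 60 wide (y), 22 high, brown wood with grey linoleum on top, in which a pale leaf is carved. Origin: centre of the underside, z up. About 0.11 kg. Belongs in the wooden tray.
- gouge: Lino gouge lying on its side, 0.045 kg: amber-yellow square handle with rounded edges, 66 long (x -33 to +33), 22 by 22, then a brass ferrule and a thin steel blade reaching to x=+89, clear of the table. Origin: middle of the handle, on its axis, 11 above what it lies on; x towards the blade. For the wooden tray.
- yellow_ink: Closed ink tin, 56 across, 48 high, black side with a yellow band and a yellow lid on top, standing upright; about 0.2 kg. Origin: centre of the underside, z up. Not wanted: stays where it is.
- black_ink: Closed ink tin, 56 across, 48 high, black side with a black band and a black lid on top, standing upright; about 0.2 kg. Origin: centre of the underside, z up. Not wanted: stays where it is.
Things that resemble listed ones, but are neither listed nor needed, are in the scene too. Leave any purple look-alike of the gouge alone. Leave any pink look-alike of the lino_block alone.

How it is judged:
By the outcome, as a careful person would: the job done as asked, in the order asked, and still so for the second after the job is handed in, with the robot touching nothing.
It also fails if it takes over 120 s, if anything falls off the work surface, if the arm or the gripper's body presses on something with over 40 N, if the wrist force passes 120 N, or if a joint passes its speed limit or range.

### The arm

A 7-joint arm with a two-finger parallel gripper is mounted at the origin on the work surface. World frame = base frame: x ahead of the robot, y to its left, z up, the work surface at z = 0. Lengths are in m, angles in rad, forces in N, time in s.
With the tool pointing down it reaches from about 0.4 to 0.925 m from the base axis. Payload 4.1 kg.
Tool frame: the origin (TCP) lies midway between the tips of the shut fingers; the grasp point (between the pads) lies 19 mm behind it; z points along the fingers, y is the line along which they close (so a half turn about z gives the same grasp; the last joint's range is limited). The gripper opens to 85 mm and grips with 20 to 120 N. Pads are 22 mm wide; open, the fingers measure 114 mm over their backs; the gripper's body (76 mm by 85 mm) begins 54 mm behind the grasp point. The pads swing forward as they close: fully open they stand 13 mm farther back than shut.
Start: joints at [-0.099, 0.398, 0.045, 1.537, -0.019, 1.207, -0.051], TCP at [0.65, 0, 0.231] pointing down, gripper open.
Joint ranges: [-2.82, 2.82], [-0.49, 2.23], [-1.37, 1.46], [0, 2.46], [-1.36, 4.5], [0.23, 2], [-2.94, 2.94]. Speed limits (rad/s): [2.57, 2.57, 3.14, 3.14, 3.14, 3.14, 3.14].

### API

Orientations are given as a unit quaternion [w, x, y, z].
In Python, from station import ctrl gives the robot as it stands.
- The arm moves only by the tool step_arm, never from a script. Its argument "moves" is one flat list of numbers, 6 for each row, row after row: the shift along the tool's x, y, z each as a share of 0.5 m, from -1 to 1, then the turn, a rotation vector about the tool's x, y, z each as a share of pi/4 rad, from -1 to 1. In form: [dx, dy, dz, ax, ay, az, dx, dy, dz, ax, ay, az, ...]. A call has 1 to 5 rows; each row is the pose to reach, as a shift and turn from the pose commanded when the call began, along the tool's axes at that moment; what a row does not reach only later rows make up. A row lasts 1/10 s, in which the tool goes at most 50 mm and 8.59 degrees, less where a joint would pass 70% of its speed; a pose out of reach is approached as far as the arm can. A call with a number of a shift or a turn outside -1 to 1 is refused whole. A call with a gripper value outside its range is refused whole. "hand" is the opening, from -1 (shut) to 1 (fully open), set as the call begins (left out, the last holds). The fingers move at their own pace and stop on an object; the grip force is fixed at half the most. Time passes only in rows, so rows that repeat a pose let the fingers close. It gives the time, the measured TCP pose, the force, the opening and the grip force at its end, in the units of the state.
- ctrl.observe(): the state, without advancing time (a new reading comes with each control period).
- ctrl.snapshot(name): name is "scene" or "side" or "wrist"; returns (picture, depth): 480x640x3 uint8, blue, green, red; 480x640 float32, m along the optical axis (not along the pixel's ray), 0 where there is no reading.
- ctrl.camera_params(name): a dict with "fx", "fy", "cx", "cy" (pixels), "origin" and "orientation" of the camera in the world; the wrist camera has in their place "T_tool_cam" (4x4, takes a point from camera to tool coordinates, whose origin is the TCP and whose axes are the flange's). Camera axes: x right, y down, z forward; pixel columns grow to the right and rows downward; lengths in m; the calibration is good to about 2 mm. A picture is of the moment at which its call begins: read the wrist's pose just before it. camera_params takes no time and is no camera call.
- ctrl.finish_job(): hands the job in; it is judged then, once.
The state is a dict: "t": time; "q": joint angles; "joint_velocities": joint speeds; "joint_efforts": joint torques, N m; "tool_pos": TCP position; "orientation": TCP orientation; "contact_force": force on the tool from outside, world axes, zero at the start; "wrist_torque": the same for the moment, N m; "width": finger opening in m; "finger_force": force on a finger pad.
Only numpy, scipy, OpenCV 4.12 (cv2) and the standard library are available. Lean on these libraries where they do the work, as an engineer would, in place of code of your own. Each camera call takes 0.05 s, during which the arm holds its last target. There are 200 camera calls.

## Working session

There is one attempt and no reset: what is moved stays moved. The work goes in short steps, Python scripts to look and compute and a tool call to move; the robot and the scene stay as the last step left them, time stands still between calls to the robot, and variables do not carry over. Pictures are saved under pics/ and viewed, at most 14 in all, crops included, and the job is handed in when it is done.

Besides the shell and the picture viewer there is one more tool, called after "Emit:" by a JSON object that holds its "fn" and its "kwargs". step_arm: Moves the arm, as the interface text tells. Shift numbers are shares of 0.5 m and turn numbers shares of pi/4 rad, none past 1 either way. Its arguments: {"type":"object","properties":{"moves":{"type":"array","items":{"type":"number","minimum":-1,"maximum":1}},"hand":{"type":"number"}},"required":["moves"]}

```bash
ls; mkdir -p pics; cat > h.py <<'E'
import numpy as np, cv2
from scipy.spatial.transform import Rotation as R
from station import ctrl
def rot(q): return R.from_quat([q[1],q[2],q[3],q[0]]).as_matrix()
def cam(name):
    p=ctrl.camera_params(name)
    if 'T_tool_cam' in p:
        s=ctrl.observe(); T=np.eye(4); T[:3,:3]=rot(s['orientation']); T[:3,3]=s['tool_pos']
        T=T@np.array(p['T_tool_cam']); return p,T[:3,:3],T[:3,3]
    return p,rot(p['orientation']),np.array(p['origin'])
def shot(name):
    c=cam(name); im,d=ctrl.snapshot(name); return im,d,c
def ray(c,u,v,z):
    p,Rm,o=c; d=Rm@np.array([(u-p['cx'])/p['fx'],(v-p['cy'])/p['fy'],1]); return o+d*(z-o[2])/d[2]
def pts(c,d):
    p,Rm,o=c; v,u=np.mgrid[:480,:640]
    P=np.stack([(u-p['cx'])/p['fx']*d,(v-p['cy'])/p['fy']*d,d],-1); return P@Rm.T+o
E
python3 - <<'E'
from h import *
for n in ('scene','side','wrist'):
    im,d,c=shot(n); cv2.imwrite(f'pics/{n}0.png',im); np.savez(f'{n}0.npz',im=im,d=d); print(n,c)
s=ctrl.observe();print(s)
E
```

```text
pics
scene ({'fx': 574.7276408125416, 'fy': 574.7276408125416, 'cx': 323.0117010503168, 'cy': 248.16943829228788, 'origin': array([ 1.05272172, -0.98697459,  0.9305716 ]), 'orientation': array([-0.41391652,  0.88050705,  0.20531228, -0.10595904])}, array([[ 0.8932391 ,  0.27384143, -0.35655966],
       [ 0.44927422, -0.57303995,  0.68540345],
       [-0.01663107, -0.77242222, -0.63489159]]), array([ 1.05272172, -0.98697459,  0.9305716 ]))
side ({'fx': 469.31246081181223, 'fy': 469.31246081181223, 'cx': 324.81586347359877, 'cy': 241.94174395702325, 'origin': array([0.19517475, 0.7229968 , 0.94264289]), 'orientation': array([ 0.07341084, -0.19958673,  0.91559598, -0.34126235])}, array([[-0.90955197, -0.3153769 ,  0.27065221],
       [-0.41558632,  0.6874103 , -0.59561321],
       [ 0.00179353, -0.65422053, -0.75630172]]), array([0.19517475, 0.7229968 , 0.94264289]))
wrist ({'fx': 332.0374305269221, 'fy': 332.0374305269221, 'cx': 320.8533650591237, 'cy': 238.89819256038396, 'T_tool_cam': array([[-9.02674161e-04, -9.46394447e-01, -3.23011973e-01,
         8.27462004e-02],
       [ 9.9999
[... 513 characters left out ...]
01474,  0.04505328,  1.53757382, -0.01869618,
        1.20691586, -0.05072151]), 'joint_velocities': array([ 0.00064394,  0.00030495, -0.00012696, -0.00540477, -0.00012998,
        0.00072428,  0.00087836]), 'joint_efforts': array([ 2.78519030e-03, -4.75559378e+01,  1.36737496e+00, -2.54510736e+01,
        1.19318470e-02,  6.58601144e-03, -1.99015865e-06]), 'tool_pos': array([ 6.49519445e-01, -5.63328968e-06,  2.30514619e-01]), 'orientation': array([-4.85731168e-04,  7.07092452e-01,  7.07120718e-01, -5.65090139e-04]), 'contact_force': array([0.71463941, 0.05814596, 0.46037166]), 'wrist_torque': array([ 0.01767091,  0.04281667, -0.0332973 ]), 'finger_force': 0.0, 'width': 0.08533246150529136}
```

View pics/scene0.png

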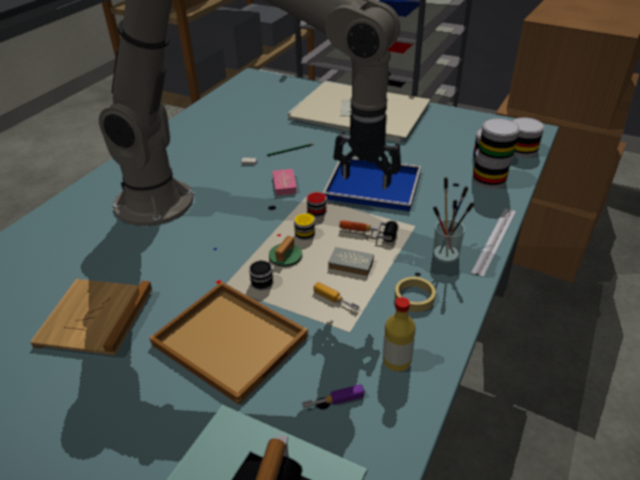

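View pics/side0.png

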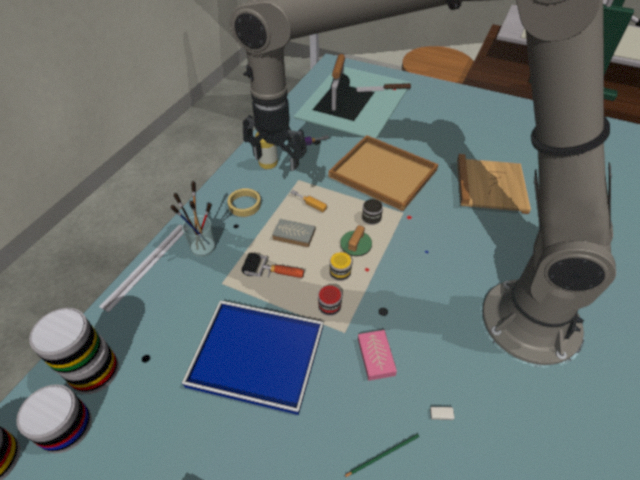

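The scene and side views agree. In side-view pixels:
- **Red ink:** (330,298). The large tins at (70,340) are not it.
- **Yellow and black ink:** (341,265) and (372,210).
- **Brayer:** (270,267). Another tool on the far teal sheet, at (338,80), is a decoy.
- **Baren:** (356,241).
- **Lino block:** grey, at (294,232). The pink decoy is at (377,353).
- **Gouge:** amber, at (310,200). The purple decoy is at scene (345,395).
- **Trays:** blue at (255,355), wood at (384,172). The wooden board at (495,185) is a decoy.

The wrist view will serve as the close check.

View pics/wrist0.png

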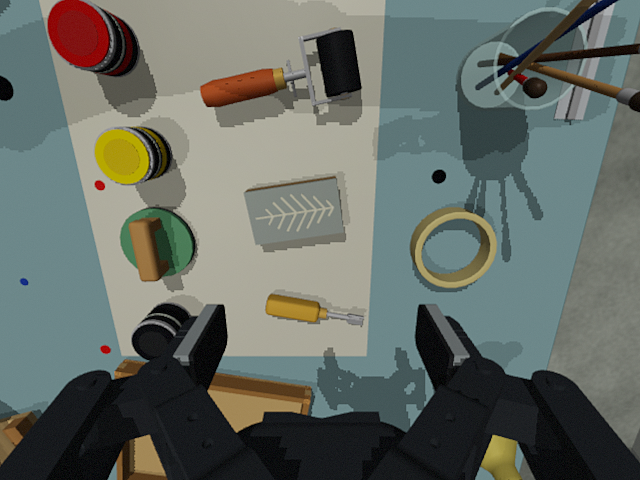

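```bash
python3 - <<'E'
from h import *
im,d,c=(lambda f:(f['im'],f['d'],cam('side')))(np.load('side0.npz'))
hsv=cv2.cvtColor(im,cv2.COLOR_BGR2HSV)
P=pts(c,d)
for n,u,v in [('red',330,292),('yel',341,259),('blk',372,204),('bar',356,241),('lino',294,232),('gouge',315,203),('brh',290,270),('roller',252,262),('mat',300,250),('blue',255,355),('wood',384,172)]:
    print(n,hsv[v,u],P[v,u].round(3))
E
```

```text
red [  1 170 135] [0.44  0.154 0.051]
yel [ 23 193 185] [0.457 0.051 0.047]
blk [13 34 52] [ 0.456 -0.158  0.048]
bar [ 15 141 157] [ 0.447 -0.022  0.043]
lino [ 21  25 144] [ 0.613 -0.     0.021]
gouge [ 18 176 191] [ 0.61  -0.123  0.021]
brh [  7 185 157] [0.562 0.121 0.028]
roller [60  9 30] [0.656 0.142 0.034]
mat [ 21  36 183] [0.579 0.035 0.003]
blue [112 231 136] [0.535 0.344 0.002]
wood [ 17 126 176] [ 0.484 -0.346  0.005]
```

The wrist view confirms the choice: red ink (80,38), brayer (285,75), baren (157,245), grey lino block with leaf (297,213) and amber gouge (315,308). Yellow ink is at (130,155) and black ink at (165,330).

```bash
cat > meas.py <<'E'
from h import *
def rect(Q):
    (x,y),(w,h),a=cv2.minAreaRect((Q[:,:2]*1000).astype(np.float32))
    if w<h: w,h,a=h,w,a+90
    return [round(x/1000,4),round(y/1000,4)],[round(w),round(h)],round(((a+90)%180)-90,1)
E
python3 - <<'E'
from meas import *
f=np.load('wrist0.npz');im,d=f['im'],f['d'];c=cam('wrist');hsv=cv2.cvtColor(im,cv2.COLOR_BGR2HSV).astype(int)
P=pts(c,d);Z=P[...,2];v,u=np.mgrid[:480,:640]
def box(a,b,e,g): return (u>a)&(u<b)&(v>e)&(v<g)&(d>0)
def rep(n,m,z=None):
    k,l,s,_=cv2.connectedComponentsWithStats(m.astype(np.uint8)); i=1+s[1:,4].argmax(); m=l==i
    if z is None: Q=P[m]
    else: Q=np.array([ray(c,a,b,z) for a,b in zip(u[m],v[m])])
    print(n,m.sum(),'zmed',np.median(Z[m]).round(4),rect(Q),'mean',Q[:,:2].mean(0).round(4)); return Q
H,S,V=hsv[...,0],hsv[...,1],hsv[...,2]
print('mat z',np.median(Z[box(220,370,120,160)]))
rep('red',((H<6)|(H>174))&(S>150)&box(40,112,0,80)&(Z>.044),.048)
rep('yel',(S>150)&box(90,175,120,190)&(Z>.044),.048)
rep('blk',box(125,200,300,370)&(Z>.044),.048)
rep('bar',box(110,200,200,290)&(Z>.036),.041)
rep('disc',box(110,200,200,290)&(Z>.006)&(Z<.02)&(H>40)&(H<90)&(S>80),.010)
rep('lino',box(235,355,165,260)&(Z>.0185),.022)
rep('lino_d',box(235,355,165,260)&(Z>.0185))
rep('gouge',box(260,325,285,330)&(S>120)&(Z>.0185),.022)
rep('blade',box(325,370,295,335)&(Z>.006))
rep('brh',box(195,290,60,115)&(H<15)&(S>120)&(Z>.018))
rep('br_all',box(195,365,20,115)&(Z>.012))
rep('roller',box(320,365,20,105)&(Z>.026))
f=np.load('side0.npz');d=f['d'];c=cam('side');P=pts(c,d);Z=P[...,2]
def Rg(a,b,e,g): return (P[...,0]>a)&(P[...,0]<b)&(P[...,1]>e)&(P[...,1]<g)&(d>0)
hs=cv2.cvtColor(f['im'],cv2.COLOR_BGR2HSV)
rep('blue',Rg(.35,.75,.2,.5)&(Z>.018)&(Z<.03))
m=cv2.morphologyEx(((hs[...,0]>105)&(hs[...,1]>180)).astype(np.uint8),cv2.MORPH_OPEN,np.ones((3,3)))
rep('bluefloor',(m>0)&Rg(.3,.8,.15,.6)&(Z<.01),.004)
rep('wood',Rg(.3,.75,-.5,-.2)&(Z>.018)&(Z<.03))
f=np.load('scene0.npz');d=f['d'];c=cam('scene');P=pts(c,d);Z=P[...,2]
rep('woodS',Rg(.3,.75,-.5,-.2)&(Z>.018)&(Z<.03))
rep('blueS',Rg(.35,.75,.2,.5)&(Z>.018)&(Z<.03))
E
```

```text
mat z -0.0008750577744310872
red 3163 zmed 0.047 ([0.4414, 0.1565], [51, 48], -0.1) mean [0.4415 0.1574]
yel 2278 zmed 0.047 ([0.4588, 0.0547], [51, 50], 16.5) mean [0.4586 0.0552]
blk 2952 zmed 0.2648 ([0.4699, -0.154], [84, 75], 0.1) mean [ 0.471  -0.1583]
bar 1150 zmed 0.0395 ([0.4586, -0.0443], [68, 22], -88.6) mean [ 0.4582 -0.0438]
disc 2250 zmed 0.0088 ([0.4583, -0.044], [82, 80], -18.9) mean [ 0.4656 -0.0418]
lino 4945 zmed 0.0208 ([0.6185, -0.0058], [100, 60], 8.6) mean [ 0.6187 -0.0051]
lino_d 4945 zmed 0.0208 ([0.6182, -0.0064], [100, 61], 8.6) mean [ 0.6186 -0.0054]
gouge 726 zmed 0.0204 ([0.6127, -0.1278], [63, 20], -11.5) mean [ 0.6127 -0.1281]
blade 255 zmed 0.0117 ([0.6762, -0.142], [48, 13], -14.0) mean [ 0.6801 -0.1432]
brh 1890 zmed 0.0268 ([0.5684, 0.1173], [72, 23], 12.0) mean [0.5691 0.1168]
br_all 5358 zmed 0.0272 ([0.6075, 0.1263], [153, 62], 11.7) mean [0.6227 0.129 ]
roller 1946 zmed 0.0327 ([0.6646, 0.1381], [50, 31], -78.4) mean [0.6644 0.1382]
blue 1204 zmed 0.0248 ([0.5322, 0.3434], [250, 213], 11.1) mean [0.5315 0.3528]
bluefloor 8489 zmed 0.0048 ([0.5371, 0.3371], [237, 194], 11.0) mean [0.5349 0.3437]
wood 904 zmed 0.0237 ([0.4881, -0.3447], [260, 224], -10.3) mean [ 0.4838 -0.3355]
woodS 1593 zmed 0.0216 ([0.4907, -0.3458], [261, 220], -10.0) mean [ 0.5    -0.3582]
blueS 347 zmed 0.0216 ([0.5324, 0.3397], [252, 219], 12.2) mean [0.5546 0.2976]
```

```bash
cat > plan.py <<'E'
import sys
from h import *
# waypoints x,y,z,yaw(deg of closing line) relative to observed/previous waypoint
def plan(*W):
    s=ctrl.observe(); Rm=rot(s['orientation']); p=s['tool_pos']
    for i,w in enumerate(W):
        t=np.radians(w[3]); y=np.array([np.cos(t),np.sin(t),0]); z=np.array([0,0,-1.]); G=np.c_[np.cross(y,z),y,z]
        d=Rm.T@(np.array(w[:3])-p); a=R.from_matrix(Rm.T@G).as_rotvec()
        print(w,(d/.5).round(3),(a/(np.pi/4)).round(3),'rows',np.ceil(max(np.linalg.norm(d)/.05,np.degrees(np.linalg.norm(a))/8.59)))
        Rm,p=G,np.array(w[:3])
plan(*[tuple(map(float,a.split(','))) for a in sys.argv[1:]])
E
python3 plan.py .4415,.157,.11,0 .4415,.157,.010,0 .4415,.157,.13,0 .465,.372,.13,0 .465,.372,.0145,0 .465,.372,.13,0
```

```text
(0.4415, 0.157, 0.11, 0.0) [ 0.314 -0.416  0.242] [-0.002  0.     0.   ] rows 6.0
(0.4415, 0.157, 0.01, 0.0) [0.  0.  0.2] [0. 0. 0.] rows 2.0
(0.4415, 0.157, 0.13, 0.0) [ 0.    0.   -0.24] [0. 0. 0.] rows 3.0
(0.465, 0.372, 0.13, 0.0) [0.43  0.047 0.   ] [0. 0. 0.] rows 5.0
(0.465, 0.372, 0.0145, 0.0) [0.    0.    0.231] [0. 0. 0.] rows 3.0
(0.465, 0.372, 0.13, 0.0) [ 0.     0.    -0.231] [0. 0. 0.] rows 3.0
```

Emit:
{"fn": "step_arm", "kwargs": {"moves": [0.314,-0.416,0.242,0,0,0,0.314,-0.416,0.242,0,0,0,0.314,-0.416,0.242,0,0,0,0.314,-0.416,0.242,0,0,0,0.314,-0.416,0.242,0,0,0], "hand": 1}}

```text
t: 0.65
tool_pos: [0.4673, 0.1375, 0.1253]
orientation: [0.0, 0.707, 0.707, 0.0]
contact_force: [-0.2, 0.2, 0.3]
width: 0.0854
finger_force: 0.0
```

Emit:
{"fn": "step_arm", "kwargs": {"moves": [0,0,0,0,0,0,0,0,0,0,0,0]}}

```text
t: 0.85
tool_pos: [0.468, 0.1371, 0.1256]
orientation: [-0.0, 0.706, 0.708, -0.001]
contact_force: [-0.1, -0.1, 0.1]
width: 0.0854
finger_force: 0.0
```

```bash
python3 plan.py .4415,.157,.010,0
```

```text
(0.4415, 0.157, 0.01, 0.0) [ 0.04  -0.053  0.231] [-0.001  0.001  0.003] rows 3.0
```

Emit:
{"fn": "step_arm", "kwargs": {"moves": [0.04,-0.053,0.03,0,0,0,0.04,-0.053,0.1,0,0,0,0.04,-0.053,0.17,0,0,0,0.04,-0.053,0.231,0,0,0,0.04,-0.053,0.231,0,0,0]}}

```text
t: 1.35
tool_pos: [0.4413, 0.1546, 0.0079]
orientation: [-0.001, 0.708, 0.706, -0.003]
contact_force: [-0.2, -0.7, 0.6]
width: 0.0855
finger_force: 0.0
```

Emit:
{"fn": "step_arm", "kwargs": {"moves": [0,0,0,0,0,0,0,0,0,0,0,0,0,0,0,0,0,0,0,0,0,0,0,0,0,0,0,0,0,0], "hand": -1}}

```text
t: 1.85
tool_pos: [0.4444, 0.1569, 0.0126]
orientation: [0.001, 0.707, 0.707, 0.002]
contact_force: [-1.0, -1.7, 6.9]
width: 0.0541
finger_force: 63.1
```

Emit:
{"fn": "step_arm", "kwargs": {"moves": [0,0,0,0,0,0,0,0,-0.08,0,0,0,0,0,-0.16,0,0,0,0,0,-0.24,0,0,0,0,0,-0.24,0,0,0]}}

```text
t: 2.35
tool_pos: [0.4471, 0.1584, 0.1368]
orientation: [0.003, 0.707, 0.707, 0.006]
contact_force: [0.9, 0.3, -1.5]
width: 0.0542
finger_force: 64.9
```

Emit:
{"fn": "step_arm", "kwargs": {"moves": [0.086,0.009,0,0,0,0,0.172,0.018,0,0,0,0,0.258,0.027,0,0,0,0,0.344,0.036,0,0,0,0,0.43,0.047,0,0,0,0]}}

```text
t: 2.85
tool_pos: [0.4656, 0.3728, 0.13]
orientation: [0.0, 0.707, 0.707, -0.0]
contact_force: [0.5, 0.5, -1.8]
width: 0.0543
finger_force: 64.9
```

Emit:
{"fn": "step_arm", "kwargs": {"moves": [0,0,0,0,0,0,0,0,0,0,0,0]}}

```text
t: 3.05
tool_pos: [0.4651, 0.3722, 0.1297]
orientation: [-0.0, 0.706, 0.708, -0.001]
contact_force: [-0.5, -0.3, -2.8]
width: 0.0544
finger_force: 64.7
```

```bash
python3 plan.py .465,.372,.0145,0;python3 -c "
from h import *
im,d,c=shot('wrist');cv2.imwrite('pics/w1.png',im)
print(ctrl.observe()['width'])"
```

```text
(0.465, 0.372, 0.0145, 0.0) [-0.   -0.    0.23] [-0.001  0.001  0.003] rows 3.0
0.05414518117979297
```

View pics/w1.png

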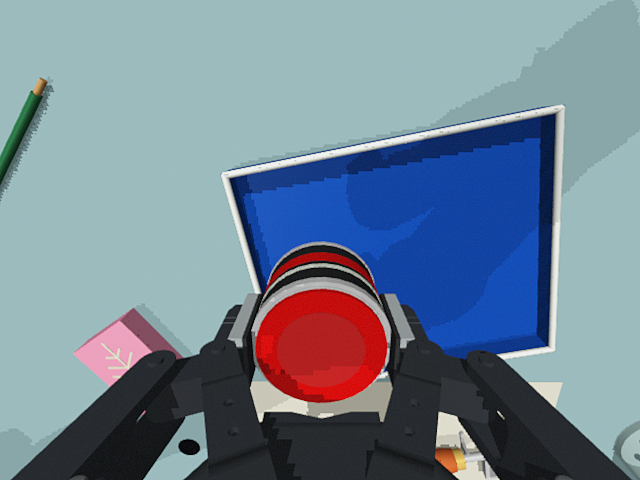

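The wrist picture shows the red tin held upright at (320,345), over the near-left part of the blue tray. Next I lower it slowly.

Emit:
{"fn": "step_arm", "kwargs": {"moves": [0,0,0.08,0,0,0,0,0,0.15,0,0,0,0,0,0.19,0,0,0,0,0,0.2,0,0,0,0,0,0.21,0,0,0]}}

```text
t: 3.6
tool_pos: [0.4667, 0.3703, 0.0256]
orientation: [0.0, 0.708, 0.706, -0.0]
contact_force: [-0.2, 0.7, -1.9]
width: 0.0538
finger_force: 64.8
```

Emit:
{"fn": "step_arm", "kwargs": {"moves": [0,0,0.005,0,0,0,0,0,0.01,0,0,0,0,0,0.015,0,0,0,0,0,0.019,0,0,0,0,0,0.019,0,0,0]}}

```text
t: 4.1
tool_pos: [0.4664, 0.3719, 0.0167]
orientation: [0.0, 0.707, 0.707, 0.001]
contact_force: [-1.6, -0.4, 0.9]
width: 0.0541
finger_force: 64.7
```

Emit:
{"fn": "step_arm", "kwargs": {"moves": [0,0,0,0,0,0,0,0,0,0,0,0]}}

```text
t: 4.3
tool_pos: [0.4664, 0.3719, 0.0166]
orientation: [0.0, 0.707, 0.707, 0.001]
contact_force: [-0.7, -1.9, 3.7]
width: 0.0539
finger_force: 64.8
```

Emit:
{"fn": "step_arm", "kwargs": {"moves": [0,0,0,0,0,0,0,0,0,0,0,0,0,0,0,0,0,0,0,0,0,0,0,0,0,0,0,0,0,0], "hand": 0.7}}

```text
t: 4.8
tool_pos: [0.466, 0.3716, 0.0159]
orientation: [0.0, 0.707, 0.707, -0.0]
contact_force: [0.0, 0.1, 0.0]
width: 0.0725
finger_force: 0.0
```

Emit:
{"fn": "step_arm", "kwargs": {"moves": [0,0,-0.03,0,0,0,0,0,-0.1,0,0,0,0,0,-0.18,0,0,0,0,0,-0.24,0,0,0,0,0,-0.24,0,0,0]}}

```text
t: 5.3
tool_pos: [0.469, 0.3743, 0.1425]
orientation: [0.0, 0.707, 0.707, 0.006]
contact_force: [0.4, 0.5, 0.1]
width: 0.0729
finger_force: 0.0
```

```bash
python3 plan.py .515,.26,.12,-39 .5904,.1227,.1,-78 .5904,.1227,.004,-78 .5904,.1227,.1,-78 .525,.2846,.1,-78 .525,.2846,.008,-78
```

```text
(0.515, 0.26, 0.12, -39.0) [-0.229  0.092  0.044] [ 0.007 -0.013  0.867] rows 5.0
(0.5904, 0.1227, 0.1, -78.0) [-0.119  0.29   0.04 ] [0.    0.    0.867] rows 5.0
(0.5904, 0.1227, 0.004, -78.0) [0.    0.    0.192] [0. 0. 0.] rows 2.0
(0.5904, 0.1227, 0.1, -78.0) [ 0.     0.    -0.192] [0. 0. 0.] rows 2.0
(0.525, 0.2846, 0.1, -78.0) [-0.061 -0.344  0.   ] [0. 0. 0.] rows 4.0
(0.525, 0.2846, 0.008, -78.0) [0.    0.    0.184] [0. 0. 0.] rows 2.0
```

Emit:
{"fn": "step_arm", "kwargs": {"moves": [-0.229,0.092,0.044,0,0,0.867,-0.229,0.092,0.044,0,0,0.867,-0.229,0.092,0.044,0,0,0.867,-0.229,0.092,0.044,0,0,0.867,-0.229,0.092,0.044,0,0,0.867]}}

```text
t: 5.8
tool_pos: [0.5122, 0.2553, 0.1139]
orientation: [0.0, 0.904, 0.427, -0.0]
contact_force: [0.3, 0.5, -0.3]
width: 0.0725
finger_force: 0.0
```

Emit:
{"fn": "step_arm", "kwargs": {"moves": [-0.119,0.29,0.04,0,0,0.867,-0.119,0.29,0.04,0,0,0.867,-0.119,0.29,0.04,0,0,0.867,-0.119,0.29,0.04,0,0,0.867,-0.119,0.29,0.04,0,0,0.867]}}

```text
t: 6.3
tool_pos: [0.5879, 0.1156, 0.0938]
orientation: [0.001, 0.995, 0.099, -0.0]
contact_force: [-0.3, 0.5, 0.7]
width: 0.0725
finger_force: 0.0
```

Emit:
{"fn": "step_arm", "kwargs": {"moves": [0,0,0,0,0,0,0,0,0,0,0,0,0,0,0,0,0,0]}}

```text
t: 6.6
tool_pos: [0.5869, 0.1204, 0.0941]
orientation: [-0.0, 0.994, 0.106, -0.0]
contact_force: [-0.4, 0.7, -0.2]
width: 0.0725
finger_force: 0.0
```

```bash
python3 plan.py .5904,.1227,.004,-78;python3 -c "
from h import *
im,d,c=shot('wrist');cv2.imwrite('pics/w2.png',im)"
```

```text
(0.5904, 0.1227, 0.004, -78.0) [ 0.008 -0.003  0.18 ] [-0.001  0.     0.003] rows 2.0
```

View pics/w2.png

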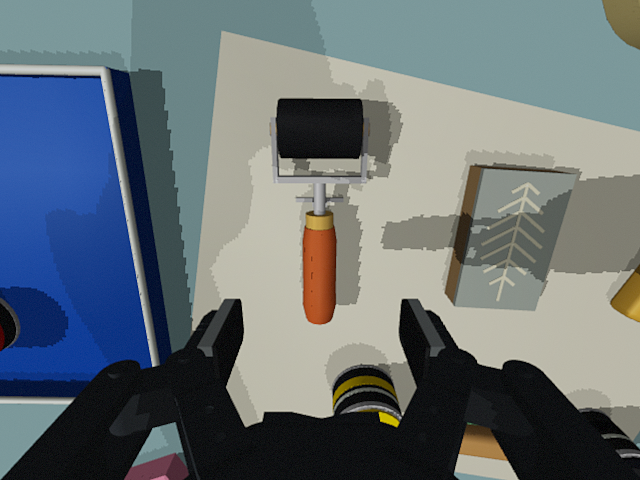

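The brayer is centred between the fingers and aligned, with its handle at (320,270). The yellow tin at (365,400) is clear of the gripper.

Emit:
{"fn": "step_arm", "kwargs": {"moves": [0.008,-0.003,0.06,0,0,0,0.008,-0.003,0.12,0,0,0,0.008,-0.003,0.17,0,0,0,0.008,-0.003,0.18,0,0,0,0.008,-0.003,0.18,0,0,0]}}

```text
t: 7.15
tool_pos: [0.5903, 0.122, 0.0036]
orientation: [0.0, 0.995, 0.105, -0.001]
contact_force: [0.1, 0.5, 0.2]
width: 0.0724
finger_force: 0.0
```

Emit:
{"fn": "step_arm", "kwargs": {"moves": [0,0,0,0,0,0,0,0,0,0,0,0,0,0,0,0,0,0,0,0,0,0,0,0,0,0,0,0,0,0], "hand": -1}}

```text
t: 7.65
tool_pos: [0.5915, 0.1221, 0.005]
orientation: [-0.0, 0.995, 0.104, 0.001]
contact_force: [-1.1, -0.1, 3.9]
width: 0.0215
finger_force: 58.6
```

Emit:
{"fn": "step_arm", "kwargs": {"moves": [0,0,0,0,0,0,0,0,0,0,0,0,0,0,0,0,0,0]}}

```text
t: 7.95
tool_pos: [0.5914, 0.1221, 0.0048]
orientation: [-0.0, 0.995, 0.104, 0.001]
contact_force: [-2.1, -0.4, 5.8]
width: 0.0217
finger_force: 58.7
```

Emit:
{"fn": "step_arm", "kwargs": {"moves": [0,0,-0.04,0,0,0,0,0,-0.1,0,0,0,0,0,-0.16,0,0,0,0,0,-0.2,0,0,0,0,0,-0.2,0,0,0]}}

```text
t: 8.45
tool_pos: [0.5929, 0.1223, 0.1066]
orientation: [-0.0, 0.995, 0.104, 0.003]
contact_force: [0.4, 0.7, -1.3]
width: 0.022
finger_force: 59.0
```

Emit:
{"fn": "step_arm", "kwargs": {"moves": [-0.015,-0.08,0,0,0,0,-0.03,-0.16,0,0,0,0,-0.045,-0.24,0,0,0,0,-0.061,-0.32,0,0,0,0,-0.061,-0.344,0,0,0,0]}}

```text
t: 8.95
tool_pos: [0.5208, 0.2895, 0.1018]
orientation: [-0.001, 0.994, 0.108, -0.002]
contact_force: [-0.3, 0.7, -1.3]
width: 0.0219
finger_force: 59.1
```

Emit:
{"fn": "step_arm", "kwargs": {"moves": [0,0,0,0,0,0,0,0,0,0,0,0,0,0,0,0,0,0]}}

```text
t: 9.25
tool_pos: [0.5261, 0.2809, 0.1034]
orientation: [0.001, 0.995, 0.103, -0.0]
contact_force: [0.8, -0.6, -1.9]
width: 0.0219
finger_force: 59.1
```

```bash
python3 plan.py .525,.2846,.0085,-78;python3 -c "
from h import *
im,d,c=shot('wrist');cv2.imwrite('pics/w3.png',im)"
```

```text
(0.525, 0.2846, 0.0085, -78.0) [-0.001 -0.008  0.19 ] [ 0.002  0.001 -0.005] rows 2.0
```

View pics/w3.png

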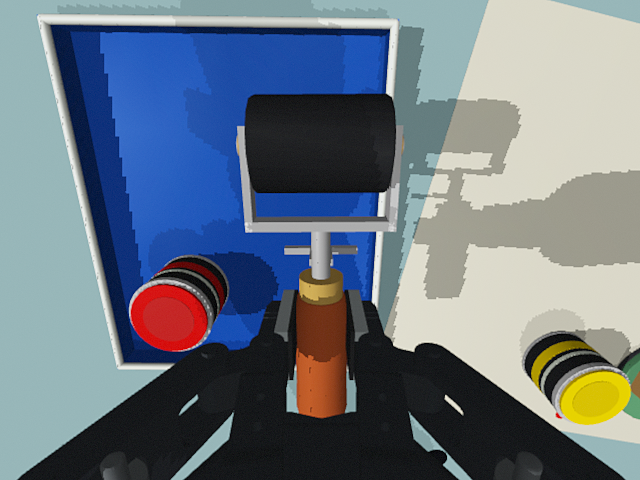

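The brayer is level in the grip, with its roller at (320,145). The red tin stands well inside the tray at (180,310).

Emit:
{"fn": "step_arm", "kwargs": {"moves": [0,-0.012,0.06,0,0,0,0,-0.012,0.12,0,0,0,0,-0.012,0.15,0,0,0,0,-0.012,0.165,0,0,0,0,-0.012,0.17,0,0,0]}}

```text
t: 9.8
tool_pos: [0.5245, 0.2888, 0.0187]
orientation: [0.0, 0.995, 0.104, -0.0]
contact_force: [0.0, 0.2, -1.8]
width: 0.0221
finger_force: 59.1
```

Emit:
{"fn": "step_arm", "kwargs": {"moves": [0,0,0,0,0,0,0,0,0,0,0,0]}}

```text
t: 10.0
tool_pos: [0.5251, 0.2901, 0.0203]
orientation: [-0.0, 0.995, 0.104, 0.001]
contact_force: [-0.4, 0.6, -0.6]
width: 0.0217
finger_force: 59.1
```

```bash
python3 plan.py .525,.2846,.0090,-78
```

```text
(0.525, 0.2846, 0.009, -78.0) [-0.003  0.011  0.023] [-0.001 -0.003 -0.001] rows 1.0
```

Emit:
{"fn": "step_arm", "kwargs": {"moves": [0,0.006,0.006,0,0,0,0,0.006,0.011,0,0,0,0,0.006,0.016,0,0,0,0,0.006,0.02,0,0,0,0,0.006,0.022,0,0,0]}}

```text
t: 10.5
tool_pos: [0.5242, 0.2866, 0.0086]
orientation: [0.0, 0.995, 0.104, -0.001]
contact_force: [-4.9, -1.9, 10.2]
width: 0.0218
finger_force: 60.1
```

Emit:
{"fn": "step_arm", "kwargs": {"moves": [0,0,0,0,0,0,0,0,0,0,0,0,0,0,0,0,0,0]}}

```text
t: 10.8
tool_pos: [0.5243, 0.2867, 0.0088]
orientation: [0.0, 0.995, 0.104, -0.0]
contact_force: [-3.3, -1.5, 6.3]
width: 0.022
finger_force: 59.9
```

Emit:
{"fn": "step_arm", "kwargs": {"moves": [0,0,0,0,0,0,0,0,0,0,0,0,0,0,0,0,0,0,0,0,0,0,0,0], "hand": 0.1}}

```text
t: 11.2
tool_pos: [0.5248, 0.2868, 0.0079]
orientation: [0.0, 0.995, 0.104, 0.0]
contact_force: [0.9, -0.1, -0.2]
width: 0.0466
finger_force: 0.0
```

Emit:
{"fn": "step_arm", "kwargs": {"moves": [0,0,-0.03,0,0,0,0,0,-0.1,0,0,0,0,0,-0.18,0,0,0,0,0,-0.22,0,0,0,0,0,-0.22,0,0,0]}}

```text
t: 11.7
tool_pos: [0.5275, 0.2882, 0.123]
orientation: [-0.002, 0.995, 0.104, 0.004]
contact_force: [0.5, 0.9, -0.6]
width: 0.0469
finger_force: 0.0
```

```bash
python3 plan.py .49,.12,.12,-39 .4585,-.044,.12,1.4 .4585,-.044,.016,1.4 .4585,-.044,.136,1.4 .52,.175,.136,6 .581,.395,.136,11 .581,.395,.022,11
```

```text
(0.49, 0.12, 0.12, -39.0) [-0.143  0.314  0.004] [-0.    -0.012 -0.868] rows 5.0
(0.4585, -0.044, 0.12, 1.4) [-0.295  0.157  0.   ] [ 0.     0.    -0.898] rows 5.0
(0.4585, -0.044, 0.016, 1.4) [0.    0.    0.208] [0. 0. 0.] rows 3.0
(0.4585, -0.044, 0.136, 1.4) [ 0.    0.   -0.24] [0. 0. 0.] rows 3.0
(0.52, 0.175, 0.136, 6.0) [0.435 0.134 0.   ] [ 0.     0.    -0.102] rows 5.0
(0.581, 0.395, 0.136, 11.0) [0.425 0.167 0.   ] [ 0.     0.    -0.111] rows 5.0
(0.581, 0.395, 0.022, 11.0) [0.    0.    0.228] [0. 0. 0.] rows 3.0
```

Emit:
{"fn": "step_arm", "kwargs": {"moves": [-0.143,0.314,0.004,0,0,-0.868,-0.143,0.314,0.004,0,0,-0.868,-0.143,0.314,0.004,0,0,-0.868,-0.143,0.314,0.004,0,0,-0.868,-0.143,0.314,0.004,0,0,-0.868], "hand": 0.4}}

```text
t: 12.2
tool_pos: [0.4856, 0.113, 0.1154]
orientation: [0.001, 0.903, 0.43, -0.002]
contact_force: [-0.0, -0.0, 0.4]
width: 0.0597
finger_force: 0.0
```

Emit:
{"fn": "step_arm", "kwargs": {"moves": [-0.295,0.157,0,0,0,-0.898,-0.295,0.157,0,0,0,-0.898,-0.295,0.157,0,0,0,-0.898,-0.295,0.157,0,0,0,-0.898,-0.295,0.157,0,0,0,-0.898]}}

```text
t: 12.7
tool_pos: [0.4534, -0.0511, 0.1156]
orientation: [-0.0, 0.7, 0.714, -0.002]
contact_force: [1.0, 1.2, -0.4]
width: 0.0596
finger_force: 0.0
```

Emit:
{"fn": "step_arm", "kwargs": {"moves": [0,0,0,0,0,0,0,0,0,0,0,0,0,0,0,0,0,0,0,0,0,0,0,0]}}

```text
t: 13.1
tool_pos: [0.4557, -0.0448, 0.1159]
orientation: [-0.0, 0.699, 0.715, -0.0]
contact_force: [-0.1, -0.5, -0.2]
width: 0.06
finger_force: 0.0
```

```bash
python3 plan.py .4585,-.044,.016,1.4
```

```text
(0.4585, -0.044, 0.016, 1.4) [0.001 0.006 0.2  ] [-0.    -0.    -0.002] rows 2.0
```

Emit:
{"fn": "step_arm", "kwargs": {"moves": [0.001,0.006,0.06,0,0,0,0.001,0.006,0.12,0,0,0,0.001,0.006,0.17,0,0,0,0.001,0.006,0.195,0,0,0,0.001,0.006,0.2,0,0,0]}}

```text
t: 13.6
tool_pos: [0.4576, -0.0447, 0.0148]
orientation: [-0.001, 0.699, 0.715, -0.001]
contact_force: [-0.1, 0.5, -0.6]
width: 0.0597
finger_force: 0.0
```

Emit:
{"fn": "step_arm", "kwargs": {"moves": [0,0,0,0,0,0,0,0,0,0,0,0,0,0,0,0,0,0,0,0,0,0,0,0,0,0,0,0,0,0], "hand": -1}}

```text
t: 14.1
tool_pos: [0.4599, -0.0451, 0.0173]
orientation: [0.001, 0.699, 0.715, 0.001]
contact_force: [-1.2, -0.2, 8.0]
width: 0.021
finger_force: 59.8
```

Emit:
{"fn": "step_arm", "kwargs": {"moves": [0,0,0,0,0,0,0,0,0,0,0,0,0,0,0,0,0,0]}}

```text
t: 14.4
tool_pos: [0.4599, -0.0451, 0.0173]
orientation: [0.001, 0.699, 0.715, 0.001]
contact_force: [-0.3, 0.9, 7.0]
width: 0.0209
finger_force: 59.8
```

Emit:
{"fn": "step_arm", "kwargs": {"moves": [0,0,-0.06,0,0,0,0,0,-0.12,0,0,0,0,0,-0.18,0,0,0,0,0,-0.24,0,0,0,0,0,-0.24,0,0,0]}}

```text
t: 14.9
tool_pos: [0.4617, -0.0453, 0.14]
orientation: [0.003, 0.699, 0.715, 0.003]
contact_force: [1.3, -0.2, -0.4]
width: 0.0209
finger_force: 59.4
```

Emit:
{"fn": "step_arm", "kwargs": {"moves": [0.087,0.027,0,0,0,-0.02,0.174,0.054,0,0,0,-0.04,0.261,0.081,0,0,0,-0.06,0.348,0.108,0,0,0,-0.08,0.435,0.134,0,0,0,-0.102]}}

```text
t: 15.4
tool_pos: [0.5204, 0.1752, 0.135]
orientation: [-0.0, 0.67, 0.742, -0.001]
contact_force: [1.1, -1.3, -1.0]
width: 0.021
finger_force: 59.4
```

Emit:
{"fn": "step_arm", "kwargs": {"moves": [0.085,0.033,0,0,0,-0.02,0.17,0.067,0,0,0,-0.04,0.255,0.1,0,0,0,-0.06,0.34,0.133,0,0,0,-0.08,0.425,0.167,0,0,0,-0.11]}}

```text
t: 15.9
tool_pos: [0.5817, 0.395, 0.1345]
orientation: [-0.0, 0.637, 0.771, -0.001]
contact_force: [0.1, 0.4, -0.7]
width: 0.0208
finger_force: 59.4
```

Emit:
{"fn": "step_arm", "kwargs": {"moves": [0,0,0,0,0,0,0,0,0,0,0,0,0,0,0,0,0,0,0,0,0,0,0,0]}}

```text
t: 16.3
tool_pos: [0.5825, 0.3914, 0.1357]
orientation: [0.0, 0.638, 0.77, -0.001]
contact_force: [-0.1, -0.4, -0.5]
width: 0.021
finger_force: 59.4
```

```bash
python3 plan.py .581,.395,.0213,11;python3 -c "
from h import *
im,d,c=shot('wrist');cv2.imwrite('pics/w4.png',im)"
```

```text
(0.581, 0.395, 0.0213, 11.0) [ 0.008 -0.002  0.229] [-0.001  0.002 -0.007] rows 3.0
```

View pics/w4.png

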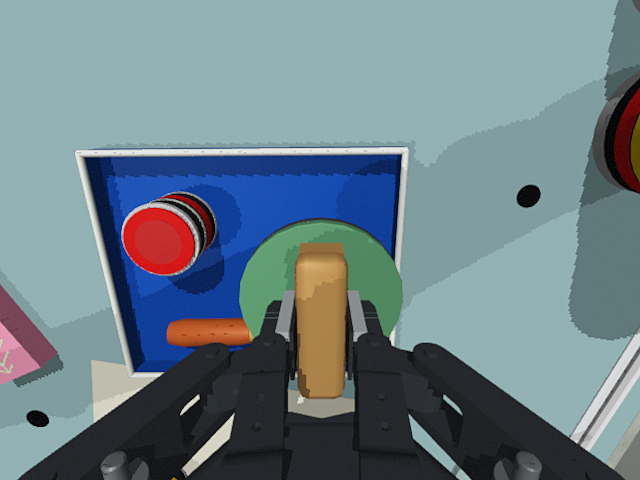

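The baren hangs level at (320,300) above the free far-left quarter of the tray. The red tin (160,240) and the brayer handle (210,332) are both clear of it.

Emit:
{"fn": "step_arm", "kwargs": {"moves": [0.008,-0.002,0.08,0,0,0,0.008,-0.002,0.15,0,0,0,0.008,-0.002,0.19,0,0,0,0.008,-0.002,0.205,0,0,0,0.008,-0.002,0.21,0,0,0]}}

```text
t: 16.85
tool_pos: [0.5805, 0.3965, 0.0307]
orientation: [0.0, 0.638, 0.77, -0.0]
contact_force: [-0.6, -0.4, -1.2]
width: 0.0207
finger_force: 59.5
```

Emit:
{"fn": "step_arm", "kwargs": {"moves": [0,0,0,0,0,0,0,0,0,0,0,0]}}

```text
t: 17.05
tool_pos: [0.5816, 0.3981, 0.033]
orientation: [0.0, 0.638, 0.77, 0.002]
contact_force: [-0.0, -0.3, -0.1]
width: 0.0208
finger_force: 59.5
```

Emit:
{"fn": "step_arm", "kwargs": {"moves": [0,0,0.005,0,0,0,0,0,0.01,0,0,0,0,0,0.014,0,0,0,0,0,0.018,0,0,0,0,0,0.018,0,0,0]}}

```text
t: 17.55
tool_pos: [0.5802, 0.3974, 0.0216]
orientation: [-0.0, 0.637, 0.771, -0.0]
contact_force: [0.4, -0.7, -1.1]
width: 0.0206
finger_force: 59.4
```

Emit:
{"fn": "step_arm", "kwargs": {"moves": [0,0,0,0,0,0,0,0,0,0,0,0]}}

```text
t: 17.75
tool_pos: [0.5805, 0.3975, 0.0221]
orientation: [0.0, 0.637, 0.771, 0.0]
contact_force: [-0.0, -0.3, -1.7]
width: 0.0208
finger_force: 59.4
```

No contact yet, so I go down 1.5 mm more.

Emit:
{"fn": "step_arm", "kwargs": {"moves": [0,0,0.001,0,0,0,0,0,0.002,0,0,0,0,0,0.003,0,0,0,0,0,0.003,0,0,0]}}

```text
t: 18.15
tool_pos: [0.5806, 0.3975, 0.0214]
orientation: [0.0, 0.637, 0.77, 0.0]
contact_force: [-2.3, -2.2, 5.0]
width: 0.0212
finger_force: 60.2
```

Emit:
{"fn": "step_arm", "kwargs": {"moves": [0,0,0,0,0,0,0,0,0,0,0,0,0,0,0,0,0,0,0,0,0,0,0,0], "hand": 0.2}}

```text
t: 18.55
tool_pos: [0.5804, 0.3974, 0.0203]
orientation: [0.0, 0.637, 0.771, -0.0]
contact_force: [-0.6, -0.7, 0.6]
width: 0.0511
finger_force: 0.0
```

Emit:
{"fn": "step_arm", "kwargs": {"moves": [0,0,-0.03,0,0,0,0,0,-0.1,0,0,0,0,0,-0.18,0,0,0,0,0,-0.22,0,0,0,0,0,-0.22,0,0,0]}}

```text
t: 19.05
tool_pos: [0.5831, 0.3994, 0.1365]
orientation: [0.001, 0.637, 0.77, 0.005]
contact_force: [0.2, -0.6, -0.4]
width: 0.0513
finger_force: 0.0
```

```bash
python3 plan.py .593,.26,.12,-20 .605,.12,.12,-51 .6185,-.006,.11,-81.4 .6185,-.006,.001,-81.4 .6185,-.006,.11,-81.4 .557,-.16,.11,-91 .4956,-.3105,.11,-100 .4956,-.3105,.0055,-100
```

```text
(0.593, 0.26, 0.12, -20.0) [-0.278 -0.033  0.032] [ 0.01  -0.008  0.684] rows 4.0
(0.605, 0.12, 0.12, -51.0) [-0.255  0.118  0.   ] [0.    0.    0.689] rows 4.0
(0.6185, -0.006, 0.11, -81.4) [-0.138  0.213  0.02 ] [0.    0.    0.676] rows 4.0
(0.6185, -0.006, 0.001, -81.4) [0.    0.    0.218] [0. 0. 0.] rows 3.0
(0.6185, -0.006, 0.11, -81.4) [ 0.     0.    -0.218] [0. 0. 0.] rows 3.0
(0.557, -0.16, 0.11, -91.0) [-0.168  0.286  0.   ] [0.    0.    0.213] rows 4.0
(0.4956, -0.3105, 0.11, -100.0) [-0.118  0.303  0.   ] [0.  0.  0.2] rows 4.0
(0.4956, -0.3105, 0.0055, -100.0) [0.    0.    0.209] [0. 0. 0.] rows 3.0
```

Emit:
{"fn": "step_arm", "kwargs": {"moves": [-0.278,-0.033,0.03,0,0,0.684,-0.278,-0.033,0.03,0,0,0.684,-0.278,-0.033,0.03,0,0,0.684,-0.278,-0.033,0.03,0,0,0.684,-0.278,-0.033,0.03,0,0,0.684], "hand": 1}}

```text
t: 19.55
tool_pos: [0.5902, 0.2557, 0.115]
orientation: [0.0, 0.82, 0.573, -0.001]
contact_force: [-0.6, 0.6, 0.1]
width: 0.0854
finger_force: 0.0
```

Emit:
{"fn": "step_arm", "kwargs": {"moves": [-0.255,0.118,0,0,0,0.689,-0.255,0.118,0,0,0,0.689,-0.255,0.118,0,0,0,0.689,-0.255,0.118,0,0,0,0.689,-0.255,0.118,0,0,0,0.689]}}

```text
t: 20.05
tool_pos: [0.6022, 0.1181, 0.1154]
orientation: [-0.0, 0.942, 0.335, 0.0]
contact_force: [-0.1, -0.5, -0.4]
width: 0.0856
finger_force: 0.0
```

Emit:
{"fn": "step_arm", "kwargs": {"moves": [-0.138,0.213,0.02,0,0,0.676,-0.138,0.213,0.02,0,0,0.676,-0.138,0.213,0.02,0,0,0.676,-0.138,0.213,0.02,0,0,0.676,-0.138,0.213,0.02,0,0,0.676]}}

```text
t: 20.55
tool_pos: [0.6159, -0.0063, 0.1051]
orientation: [-0.001, 0.997, 0.078, -0.0]
contact_force: [-0.2, 1.1, 0.7]
width: 0.0854
finger_force: 0.0
```

Emit:
{"fn": "step_arm", "kwargs": {"moves": [0,0,0,0,0,0,0,0,0,0,0,0,0,0,0,0,0,0,0,0,0,0,0,0]}}

```text
t: 20.95
tool_pos: [0.6157, -0.0075, 0.1056]
orientation: [-0.0, 0.997, 0.076, 0.0]
contact_force: [0.4, 0.1, 0.7]
width: 0.0854
finger_force: 0.0
```

```bash
python3 plan.py .6185,-.006,.002,-81.4;python3 -c "
from h import *
im,d,c=shot('wrist');cv2.imwrite('pics/w5.png',im)"
```

```text
(0.6185, -0.006, 0.002, -81.4) [ 0.006 -0.002  0.207] [-0.    -0.     0.003] rows 3.0
```

View pics/w5.png

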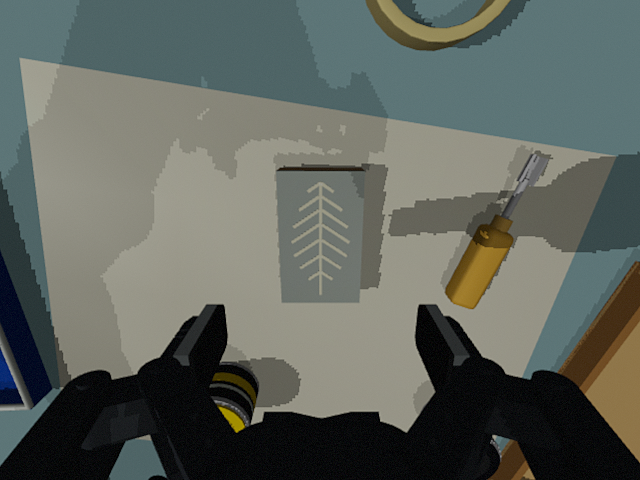

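The grey lino block with the leaf is centred and square between the fingers at (320,235). The gouge at (480,270) is clear.

Emit:
{"fn": "step_arm", "kwargs": {"moves": [0.006,-0.002,0.06,0,0,0,0.006,-0.002,0.12,0,0,0,0.006,-0.002,0.18,0,0,0,0.006,-0.002,0.2,0,0,0,0.006,-0.002,0.206,0,0,0]}}

```text
t: 21.5
tool_pos: [0.6176, -0.0069, 0.0015]
orientation: [0.0, 0.997, 0.075, -0.001]
contact_force: [0.5, 0.4, 0.3]
width: 0.0854
finger_force: 0.0
```

Emit:
{"fn": "step_arm", "kwargs": {"moves": [0,0,0,0,0,0,0,0,0,0,0,0,0,0,0,0,0,0,0,0,0,0,0,0,0,0,0,0,0,0], "hand": -1}}

```text
t: 22.0
tool_pos: [0.6202, -0.007, 0.0045]
orientation: [0.0, 0.997, 0.075, 0.002]
contact_force: [-0.4, 0.1, 6.7]
width: 0.0584
finger_force: 66.7
```

Emit:
{"fn": "step_arm", "kwargs": {"moves": [0,0,0,0,0,0,0,0,0,0,0,0]}}

```text
t: 22.2
tool_pos: [0.6202, -0.007, 0.0045]
orientation: [0.0, 0.997, 0.075, 0.002]
contact_force: [-0.2, -0.3, 6.4]
width: 0.0582
finger_force: 66.7
```

Emit:
{"fn": "step_arm", "kwargs": {"moves": [0,0,-0.05,0,0,0,0,0,-0.11,0,0,0,0,0,-0.17,0,0,0,0,0,-0.22,0,0,0,0,0,-0.22,0,0,0]}}

```text
t: 22.7
tool_pos: [0.6213, -0.007, 0.1167]
orientation: [-0.0, 0.997, 0.075, 0.004]
contact_force: [0.2, 0.0, -1.0]
width: 0.058
finger_force: 66.0
```

Emit:
{"fn": "step_arm", "kwargs": {"moves": [-0.034,0.057,0,0,0,0.04,-0.068,0.115,0,0,0,0.08,-0.101,0.172,0,0,0,0.12,-0.135,0.23,0,0,0,0.16,-0.168,0.286,0,0,0,0.213]}}

```text
t: 23.2
tool_pos: [0.5552, -0.1618, 0.1114]
orientation: [-0.0, 1.0, -0.009, -0.001]
contact_force: [0.1, -0.3, -1.2]
width: 0.0588
finger_force: 65.9
```

Emit:
{"fn": "step_arm", "kwargs": {"moves": [-0.024,0.06,0,0,0,0.04,-0.047,0.12,0,0,0,0.08,-0.071,0.18,0,0,0,0.12,-0.094,0.24,0,0,0,0.16,-0.118,0.303,0,0,0,0.2]}}

```text
t: 23.7
tool_pos: [0.494, -0.3116, 0.1114]
orientation: [-0.0, 0.996, -0.087, -0.001]
contact_force: [0.5, -0.5, -1.3]
width: 0.058
finger_force: 65.9
```

Emit:
{"fn": "step_arm", "kwargs": {"moves": [0,0,0,0,0,0,0,0,0,0,0,0,0,0,0,0,0,0,0,0,0,0,0,0]}}

```text
t: 24.1
tool_pos: [0.4959, -0.3095, 0.112]
orientation: [-0.001, 0.996, -0.086, -0.0]
contact_force: [0.7, -0.8, -1.5]
width: 0.0585
finger_force: 65.9
```

```bash
python3 plan.py .4956,-.3105,.0085,-100;python3 -c "
from h import *
im,d,c=shot('wrist');cv2.imwrite('pics/w6.png',im)"
```

```text
(0.4956, -0.3105, 0.0085, -100.0) [-0.     0.002  0.207] [-0.001  0.001  0.004] rows 3.0
```

View pics/w6.png

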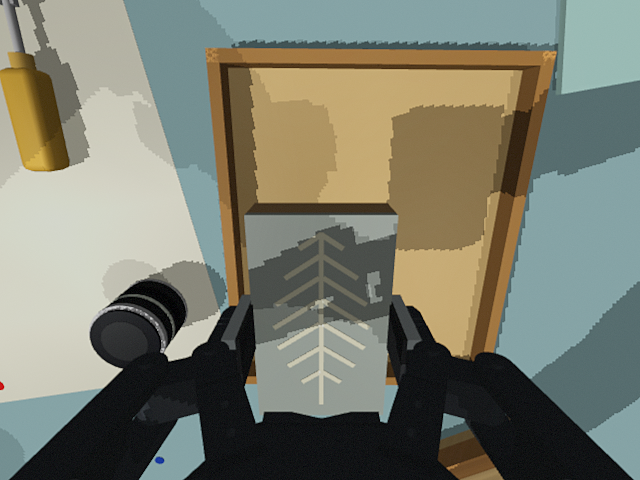

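The lino block is held level at (320,310) and aligned with the wooden tray's left side. The black tin at (140,325) is clear.

Emit:
{"fn": "step_arm", "kwargs": {"moves": [0,0.002,0.07,0,0,0,0,0.002,0.14,0,0,0,0,0.002,0.17,0,0,0,0,0.002,0.185,0,0,0,0,0.002,0.19,0,0,0]}}

```text
t: 24.65
tool_pos: [0.4954, -0.3122, 0.0175]
orientation: [0.0, 0.996, -0.087, 0.0]
contact_force: [-0.7, 1.0, -0.3]
width: 0.0583
finger_force: 65.8
```

Emit:
{"fn": "step_arm", "kwargs": {"moves": [0,0,0,0,0,0,0,0,0,0,0,0]}}

```text
t: 24.85
tool_pos: [0.496, -0.313, 0.0189]
orientation: [0.0, 0.996, -0.087, 0.001]
contact_force: [-0.4, -0.1, -1.8]
width: 0.0583
finger_force: 65.8
```

Emit:
{"fn": "step_arm", "kwargs": {"moves": [0,0,0.004,0,0,0,0,0,0.008,0,0,0,0,0,0.012,0,0,0,0,0,0.016,0,0,0,0,0,0.016,0,0,0]}}

```text
t: 25.35
tool_pos: [0.4947, -0.3121, 0.0092]
orientation: [-0.0, 0.996, -0.087, -0.0]
contact_force: [0.7, 0.8, -1.2]
width: 0.0582
finger_force: 65.8
```

Emit:
{"fn": "step_arm", "kwargs": {"moves": [0,0,0,0,0,0,0,0,0,0,0,0]}}

```text
t: 25.55
tool_pos: [0.4951, -0.3124, 0.0096]
orientation: [0.0, 0.996, -0.087, 0.0]
contact_force: [0.9, 0.0, -1.3]
width: 0.0585
finger_force: 65.8
```

Emit:
{"fn": "step_arm", "kwargs": {"moves": [0,0,0.001,0,0,0,0,0,0.002,0,0,0,0,0,0.003,0,0,0,0,0,0.004,0,0,0]}}

```text
t: 25.95
tool_pos: [0.4951, -0.3124, 0.0085]
orientation: [-0.0, 0.996, -0.087, 0.0]
contact_force: [-3.3, 2.3, 9.7]
width: 0.0585
finger_force: 67.2
```

Emit:
{"fn": "step_arm", "kwargs": {"moves": [0,0,0,0,0,0,0,0,0,0,0,0,0,0,0,0,0,0,0,0,0,0,0,0], "hand": 0.65}}

```text
t: 26.35
tool_pos: [0.4951, -0.3123, 0.0074]
orientation: [0.0, 0.996, -0.087, 0.0]
contact_force: [0.1, 0.7, -0.4]
width: 0.0707
finger_force: 0.0
```

Emit:
{"fn": "step_arm", "kwargs": {"moves": [0,0,-0.03,0,0,0,0,0,-0.1,0,0,0,0,0,-0.16,0,0,0,0,0,-0.2,0,0,0,0,0,-0.2,0,0,0]}}

```text
t: 26.85
tool_pos: [0.4973, -0.3141, 0.1119]
orientation: [0.001, 0.996, -0.087, 0.004]
contact_force: [0.2, 1.0, -0.1]
width: 0.0706
finger_force: 0.0
```

```bash
python3 plan.py .6127,-.128,.1,-102 .6127,-.128,.003,-102 .6127,-.128,.11,-102 .537,-.26,.11,-102 .4611,-.3907,.11,-102
```

```text
(0.6127, -0.128, 0.1, -102.0) [ 0.163 -0.407  0.024] [ 0.002 -0.01   0.044] rows 5.0
(0.6127, -0.128, 0.003, -102.0) [0.    0.    0.194] [0. 0. 0.] rows 2.0
(0.6127, -0.128, 0.11, -102.0) [ 0.     0.    -0.214] [0. 0. 0.] rows 3.0
(0.537, -0.26, 0.11, -102.0) [-0.093  0.29   0.   ] [0. 0. 0.] rows 4.0
(0.4611, -0.3907, 0.11, -102.0) [-0.094  0.287  0.   ] [0. 0. 0.] rows 4.0
```

Emit:
{"fn": "step_arm", "kwargs": {"moves": [0.163,-0.407,0.024,0,0,0.044,0.163,-0.407,0.024,0,0,0.044,0.163,-0.407,0.024,0,0,0.044,0.163,-0.407,0.024,0,0,0.044,0.163,-0.407,0.024,0,0,0.044], "hand": 0.5}}

```text
t: 27.35
tool_pos: [0.613, -0.1187, 0.0946]
orientation: [-0.002, 0.995, -0.1, -0.0]
contact_force: [-0.5, 1.1, -0.3]
width: 0.0645
finger_force: 0.0
```

Emit:
{"fn": "step_arm", "kwargs": {"moves": [0,0,0,0,0,0,0,0,0,0,0,0,0,0,0,0,0,0,0,0,0,0,0,0]}}

```text
t: 27.75
tool_pos: [0.6095, -0.1285, 0.0958]
orientation: [0.0, 0.994, -0.106, -0.0]
contact_force: [-0.2, 0.1, -0.0]
width: 0.064
finger_force: 0.0
```

```bash
python3 plan.py .6127,-.128,.003,-102;python3 -c "
from h import *
im,d,c=shot('wrist');cv2.imwrite('pics/w7.png',im)"
```

```text
(0.6127, -0.128, 0.003, -102.0) [ 0.006 -0.003  0.186] [ 0.001 -0.    -0.004] rows 2.0
```

View pics/w7.png

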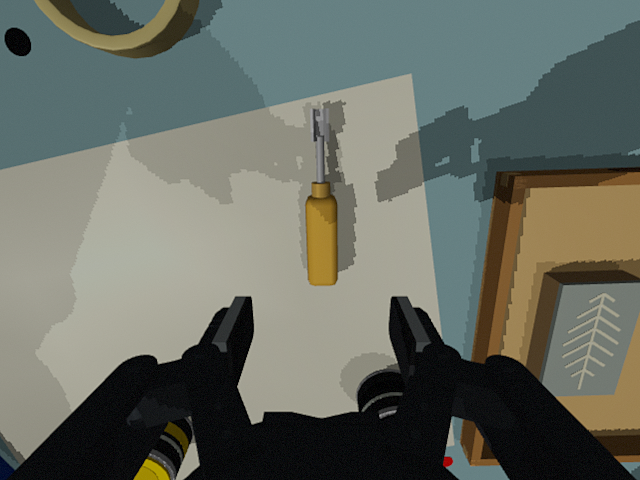

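The amber gouge is centred and aligned at (322,240). The lino block lies flat in the wooden tray at (595,335).

Emit:
{"fn": "step_arm", "kwargs": {"moves": [0.006,-0.001,0.06,0,0,0,0.006,-0.001,0.12,0,0,0,0.006,-0.001,0.17,0,0,0,0.006,-0.001,0.183,0,0,0,0.006,-0.001,0.186,0,0,0]}}

```text
t: 28.3
tool_pos: [0.6128, -0.1269, 0.002]
orientation: [0.0, 0.994, -0.105, -0.001]
contact_force: [-0.1, -0.9, 0.8]
width: 0.0639
finger_force: 0.0
```

Emit:
{"fn": "step_arm", "kwargs": {"moves": [0,0,0,0,0,0,0,0,0,0,0,0,0,0,0,0,0,0,0,0,0,0,0,0,0,0,0,0,0,0], "hand": -1}}

```text
t: 28.8
tool_pos: [0.6149, -0.1265, 0.0042]
orientation: [0.0, 0.995, -0.104, 0.001]
contact_force: [-1.5, 0.3, 5.4]
width: 0.0208
finger_force: 61.4
```

Emit:
{"fn": "step_arm", "kwargs": {"moves": [0,0,0,0,0,0,0,0,0,0,0,0]}}

```text
t: 29.0
tool_pos: [0.6149, -0.1265, 0.0042]
orientation: [0.0, 0.995, -0.104, 0.001]
contact_force: [-0.5, 0.3, 6.6]
width: 0.0209
finger_force: 61.4
```

Emit:
{"fn": "step_arm", "kwargs": {"moves": [0,0,-0.05,0,0,0,0,0,-0.11,0,0,0,0,0,-0.17,0,0,0,0,0,-0.214,0,0,0,0,0,-0.214,0,0,0]}}

```text
t: 29.5
tool_pos: [0.6161, -0.1268, 0.1132]
orientation: [-0.0, 0.995, -0.104, 0.004]
contact_force: [-0.5, 0.1, -0.8]
width: 0.0205
finger_force: 60.5
```

Emit:
{"fn": "step_arm", "kwargs": {"moves": [-0.019,0.058,0,0,0,0,-0.038,0.116,0,0,0,0,-0.057,0.174,0,0,0,0,-0.076,0.232,0,0,0,0,-0.093,0.29,0,0,0,0]}}

```text
t: 30.0
tool_pos: [0.5364, -0.2587, 0.1082]
orientation: [-0.0, 0.995, -0.104, -0.001]
contact_force: [1.1, -0.5, -0.4]
width: 0.0204
finger_force: 60.5
```

Emit:
{"fn": "step_arm", "kwargs": {"moves": [-0.019,0.058,0,0,0,0,-0.038,0.116,0,0,0,0,-0.057,0.174,0,0,0,0,-0.076,0.232,0,0,0,0,-0.094,0.287,0,0,0,0]}}

```text
t: 30.5
tool_pos: [0.4608, -0.3895, 0.1082]
orientation: [-0.0, 0.995, -0.104, -0.001]
contact_force: [0.5, -1.5, -0.6]
width: 0.0208
finger_force: 60.5
```

Emit:
{"fn": "step_arm", "kwargs": {"moves": [0,0,0,0,0,0,0,0,0,0,0,0,0,0,0,0,0,0,0,0,0,0,0,0]}}

```text
t: 30.9
tool_pos: [0.4633, -0.3873, 0.109]
orientation: [-0.001, 0.995, -0.103, -0.0]
contact_force: [-0.1, 0.0, -0.6]
width: 0.0208
finger_force: 60.5
```

```bash
python3 plan.py .4611,-.3907,.0085,-102;python3 -c "
from h import *
im,d,c=shot('wrist');cv2.imwrite('pics/w8.png',im)"
```

```text
(0.4611, -0.3907, 0.0085, -102.0) [-0.003  0.008  0.201] [-0.001  0.     0.004] rows 3.0
```

View pics/w8.png

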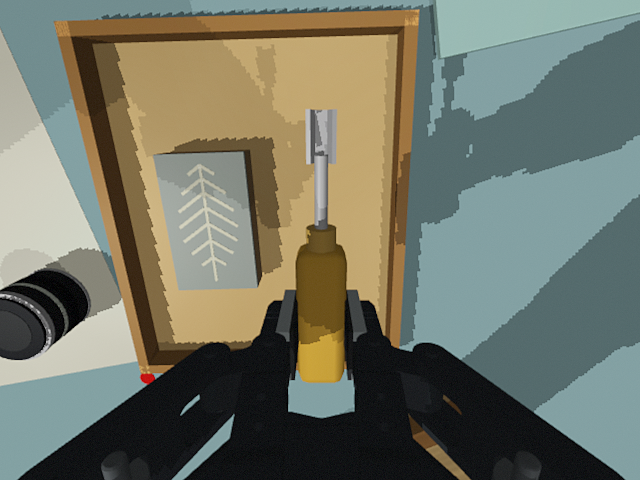

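The gouge is held level at (320,250) over the right half of the wooden tray. The lino block at (210,220) lies flat, well clear.

Emit:
{"fn": "step_arm", "kwargs": {"moves": [-0.002,0.004,0.07,0,0,0,-0.002,0.004,0.14,0,0,0,-0.002,0.004,0.165,0,0,0,-0.002,0.004,0.18,0,0,0,-0.002,0.004,0.183,0,0,0]}}

```text
t: 31.45
tool_pos: [0.4614, -0.3907, 0.018]
orientation: [0.0, 0.995, -0.104, 0.0]
contact_force: [0.3, 0.1, 0.1]
width: 0.0209
finger_force: 60.5
```

Emit:
{"fn": "step_arm", "kwargs": {"moves": [0,0,0,0,0,0,0,0,0,0,0,0]}}

```text
t: 31.65
tool_pos: [0.4619, -0.3915, 0.0195]
orientation: [0.001, 0.995, -0.104, 0.001]
contact_force: [-0.3, -0.9, -0.8]
width: 0.0209
finger_force: 60.5
```

Emit:
{"fn": "step_arm", "kwargs": {"moves": [0,0,0.004,0,0,0,0,0,0.008,0,0,0,0,0,0.012,0,0,0,0,0,0.016,0,0,0,0,0,0.017,0,0,0]}}

```text
t: 32.15
tool_pos: [0.4608, -0.3906, 0.0092]
orientation: [-0.0, 0.995, -0.104, -0.0]
contact_force: [-0.5, -0.4, -0.6]
width: 0.0201
finger_force: 60.5
```

Emit:
{"fn": "step_arm", "kwargs": {"moves": [0,0,0,0,0,0,0,0,0,0,0,0]}}

```text
t: 32.35
tool_pos: [0.461, -0.3908, 0.0095]
orientation: [0.0, 0.995, -0.104, 0.0]
contact_force: [-0.1, 0.4, -0.0]
width: 0.0207
finger_force: 60.5
```

Emit:
{"fn": "step_arm", "kwargs": {"moves": [0,0,0.001,0,0,0,0,0,0.002,0,0,0,0,0,0.003,0,0,0,0,0,0.003,0,0,0]}}

```text
t: 32.75
tool_pos: [0.461, -0.3908, 0.0082]
orientation: [-0.0, 0.995, -0.104, 0.0]
contact_force: [-1.0, 0.6, 1.5]
width: 0.0208
finger_force: 60.9
```

Emit:
{"fn": "step_arm", "kwargs": {"moves": [0,0,0,0,0,0,0,0,0,0,0,0,0,0,0,0,0,0,0,0,0,0,0,0], "hand": 0}}

```text
t: 33.15
tool_pos: [0.461, -0.3908, 0.008]
orientation: [0.0, 0.995, -0.104, 0.0]
contact_force: [-0.2, 0.3, 0.8]
width: 0.043
finger_force: 0.0
```

Emit:
{"fn": "step_arm", "kwargs": {"moves": [0,0,-0.03,0,0,0,0,0,-0.12,0,0,0,0,0,-0.22,0,0,0,0,0,-0.32,0,0,0,0,0,-0.4,0,0,0]}}

```text
t: 33.65
tool_pos: [0.4612, -0.3916, 0.2124]
orientation: [0.001, 0.995, -0.105, 0.002]
contact_force: [0.7, 0.4, -0.6]
width: 0.0426
finger_force: 0.0
```

Emit:
{"fn": "step_arm", "kwargs": {"moves": [0,-0.1,0,0,0,0,0,-0.2,0,0,0,0,0,-0.3,0,0,0,0,0,-0.3,0,0,0,0,0,-0.3,0,0,0,0]}}

```text
t: 34.15
tool_pos: [0.4926, -0.2426, 0.2091]
orientation: [-0.0, 0.995, -0.102, 0.001]
contact_force: [-0.8, -0.4, 1.1]
width: 0.0426
finger_force: 0.0
```

```bash
python3 -c "
from h import *
a=shot('side')[0];cv2.imwrite('pics/f.png',cv2.resize(a[120:430,170:470],None,fx=1.9,fy=1.9))
b=shot('scene')[0];cv2.imwrite('pics/g.png',cv2.resize(b[120:420,130:450],None,fx=1.9,fy=1.9))"
```

```text
(no output)
```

View pics/f.png

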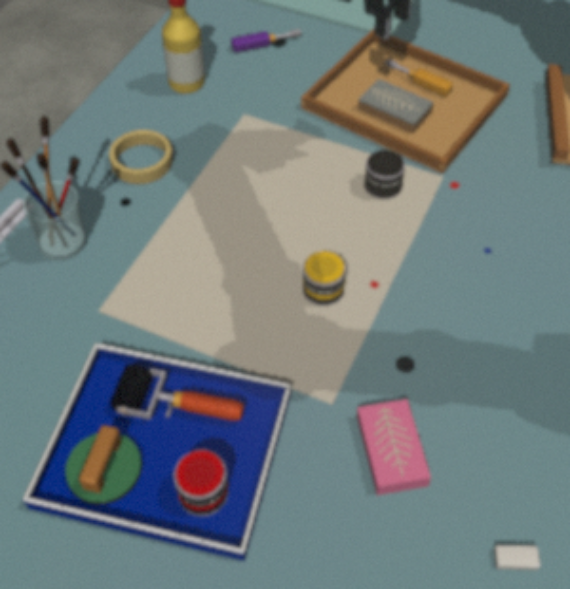

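View pics/g.png

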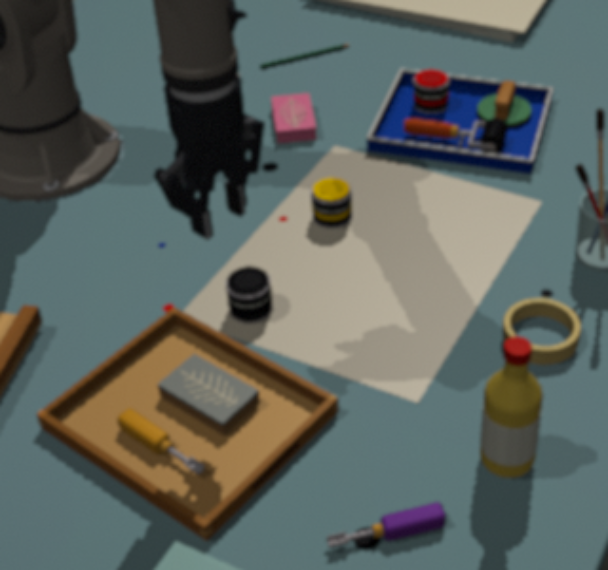

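Both views show all five things flat and separate in the right trays. In the first crop:
- **Blue tray:** roller (175,393), baren (103,465), red ink (201,480).
- **Wooden tray:** lino block (395,105), gouge (420,75).
- **Untouched:** yellow ink (324,275), black ink (384,172), and the pink and purple look-alikes.

```bash
python3 -c "
from h import *
print(ctrl.finish_job())"
```

```text
the job is handed in; nothing more can be done
None
```

I handed the job in at about 34 s: the red ink, roller and baren lie in the blue tray and the lino block and gouge in the wooden tray, all flat and clear of each other, with the yellow and black inks left untouched.

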